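# Seat the slide carrier on the scanner's pins

## Task

Pick up the black slide carrier by its orange grip and lower it onto the slide scanner's deck, its round hole over the round brass pin and its slot over the red diamond-shaped pin, so that it lies flat on the deck with both pins through it. Do not drop it from above the pins; let go of it once the pins are in, and leave the blue dish carrier where it is.

Things in the scene. Friction and masses are not known exactly. Their poses are not given: they have to be found in the camera images.
- slide_carrier_grip (a point): Slide carrier to be moved: black plate 160 x 110 x 10 mm, 0.3 kg, flat on the bench, two glass slides on it; at its centre an upright orange grip, 50 mm long (x), 16 mm thick (y), its top 55 mm above the plate's underside: pinch it along y. This point: middle of the grip, 36 mm above the underside. x along the plate's long side, from round hole to slot; z up.
- round_hole (a point): Centre of the slide carrier's round through hole, 34 mm in diameter, at the plate's underside; 55 mm from the middle of the grip towards the plate's -x end (axes as the carrier's). The other opening is a slot at the plate's +x end, 42 mm long (x) and 34 mm wide (y), its centre 50.5 mm from the middle of the grip.
- round_pin (a point): Foot of the round brass pin on the fixed white scanner's grey deck (230 x 170 mm, 45 mm high). Pin 20 mm in diameter, 28 mm high, upper 17 mm tapered to a 6 mm tip. +x points to the red diamond-shaped pin (same size), 110 mm away; z up. The seated carrier has its grip point 55 mm along +x from here and 36 mm above, its x axis along this one.
- dish_carrier_grip (a point): Bystander: blue plate of the same shape with a white grip and two small round dishes; this point is on its grip's middle, 36 mm above its underside. It stays where it is.
Not all that is in view belongs to the job. There is more than one size of the part that bears slide_carrier_grip; the job needs the larger.

How it is judged:
By the outcome, as a careful person would: the job done as asked, in the order asked, and still so for the second after the job is handed in, with the robot touching nothing.
It also fails if it takes over 32 s, if anything falls off the work surface, if the arm or the gripper's body presses on something with over 40 N, if the wrist force passes 120 N, or if a joint passes its speed limit or range.

## Robot

A 7-joint arm with a two-finger parallel gripper is mounted at the origin on the work surface. World frame = base frame: x ahead of the robot, y to its left, z up, the work surface at z = 0. Lengths are in m, angles in rad, forces in N, time in s.
With the tool pointing down it reaches from about 0.35 to 0.9 m from the base axis. Payload 8.1 kg.
Tool frame: the origin (TCP) lies midway between the tips of the shut fingers; the grasp point (between the pads) lies 19 mm behind it; z points along the fingers, y is the direction in which the jaws open and shut (so a half turn about z gives the same grasp; the last joint's range is limited). The gripper opens to 92 mm and grips with 3 to 60 N. Pads are 19 mm wide; open, the fingers measure 130 mm over their backs; the gripper's body (75 mm by 190 mm) begins 47 mm behind the grasp point.
Start: joints at [-1.424, 0.434, 0.025, 1.573, -0.012, 1.134, -0.075], TCP at [0.155, 0.606, 0.193] pointing down, gripper open.
Joint ranges: [-2.62, 2.62], [-0.44, 2.09], [-1.27, 1.32], [0.08, 2.57], [-1.32, 4.46], [0.12, 2], [-2.74, 2.74]. Speed limits (rad/s): [2.22, 2.22, 3.01, 3.01, 3.14, 3.14, 3.14].

## Interface

Orientations are given as a rotation vector (axis times angle).
In Python, from cell import readout, imaging, arm gives the robot as it stands.
- The arm moves only by the tool send_rows, never from a script. Its arguments are lists of equal length, an entry for each row: "claw": the gripper command: -1 is fully open, 1 is shut, values between are in proportion; "delta_pos": the shift along the tool's x, y, z as a fraction of full scale, a list of three; "dr": the turn, a rotation vector about the tool's x, y, z as a fraction of full scale, a list of three. In form: {"claw": [claw, ...], "delta_pos": [[dx, dy, dz], ...], "dr": [[ax, ay, az], ...]}. A call has exactly 5 rows; each row is the pose to reach, as a shift and turn from the pose commanded when the call began, along the tool's axes at that moment; what a row does not reach only later rows make up. Full scale, the value 1, is 250 mm for a shift and 2 rad for a turn. A row lasts 1/10 s, in which the tool goes at most 50 mm and 8.59 degrees, less where a joint would pass 70% of its speed; a pose out of reach is approached as far as the arm can. A call with a number of a shift or a turn outside -1 to 1 is refused whole. A call with a gripper value outside its range is refused whole. The fingers move at their own pace and stop on an object; "force" is the grip in N (left out, the last holds). Time passes only in rows, so rows that repeat a pose let the fingers close, or fill a call up. It gives the time, the measured TCP pose, the force and the opening at its end, in the units of the state.
- readout.observe(): the state, without advancing time (a new reading comes with each control period).
- imaging.get_image(name): name is "scene" or "top"; returns (picture, depth): 480x640x3 uint8, blue, green, red; 480x640 float32, m along the optical axis (not along the pixel's ray), 0 where there is no reading.
- imaging.get_calibration(name): a dict with "vfov" (degrees; the focal length in pixels is half the picture's height over the tangent of half this angle, whatever the lens; pixels are square), "cx", "cy" (the principal point, pixels), "extrinsics" (4x4, takes a point from world to camera coordinates). Camera axes: x right, y down, z forward; pixel columns grow to the right and rows downward; lengths in m; the calibration is good to about 2 mm. A picture is of the moment at which its call begins. get_calibration takes no time and is no camera call.
- arm.sign_off(): hands the job in, once; it reports no verdict.
The state is a dict: "clock": time; "joints": joint angles; "dq": joint speeds; "joint_efforts": joint torques, N m; "position": TCP position; "ee_rot": TCP orientation; "force": force on the tool from outside, world axes, zero at the start; "ft_torque": the same for the moment, N m; "width": opening from 0.0 (shut) to 1.0 (fully open).
Only numpy, scipy, OpenCV 4.12 (cv2) and the standard library are available. Lean on these libraries where they do the work, as an engineer would, in place of code of your own. Each camera call takes 0.05 s, during which the arm holds its last target.

## Working session

There is one attempt and no reset: what is moved stays moved. The work goes in short steps, Python scripts to look and compute and a tool call to move; the robot and the scene stay as the last step left them, time stands still between calls to the robot, and variables do not carry over. Pictures are saved under pics/ and viewed, and the job is handed in when it is done.

Besides the shell and the picture viewer there is one more tool, called by a JSON object that holds its "op" and its "data", one argument or row to a line. send_rows: Moves the arm, as the interface text tells. Its arguments: {"type":"object","properties":{"claw":{"type":"array","items":{"type":"number"}},"delta_pos":{"type":"array","items":{"type":"array","items":{"type":"number","minimum":-1,"maximum":1}}},"dr":{"type":"array","items":{"type":"array","items":{"type":"number","minimum":-1,"maximum":1}}},"force":{"type":"number"}},"required":["claw","delta_pos","dr"]}

```bash
mkdir -p pics; ls; python3 - <<'E'
from cell import readout, imaging, arm
import cv2,numpy as np
print(readout.observe())
for n in("scene","top"):
    im,d=imaging.get_image(n); cv2.imwrite(f"pics/{n}0.png",im); np.savez(f"{n}0.npz",im=im,d=d)
    print(n,imaging.get_calibration(n), (d>0).mean())
E
```

```text
pics
{'clock': 0.0, 'joints': array([-1.42362559,  0.43520537,  0.02497034,  1.57407097, -0.01155958,
        1.13398668, -0.07512729]), 'dq': array([ 0.0010963 , -0.000546  , -0.00020639,  0.00054454, -0.00147346,
        0.00151307,  0.0001473 ]), 'joint_efforts': array([-1.12727746e-03, -6.67850876e+01,  9.84821431e-01, -3.14478850e+01,
       -6.03435352e-02,  4.28432738e-02,  1.58653233e-04]), 'position': array([0.15442572, 0.60506098, 0.19246603]), 'ee_rot': array([-3.91438263e-01, -3.11709370e+00,  2.39748928e-03]), 'force': array([0.3534692 , 0.20775954, 0.45691942]), 'ft_torque': array([-0.03240649, -0.00362098,  0.00558646]), 'width': 0.9998782540428771}
scene {'vfov': 46.90571121406767, 'cx': 313.35543001950896, 'cy': 250.8292274023331, 'extrinsics': array([[-0.71806434,  0.69597459, -0.00172412,  0.3859832 ],
       [ 0.47310989,  0.4863062 , -0.7346246 , -0.21907274],
       [-0.51044161, -0.52832343, -0.67847161,  1.49307352],
       [ 0.        ,  0.        ,  0.        ,  1.        ]])} 0.99529296875
top {'vfov': 54.24671193914966, 'cx': 319.9144894052925, 'cy': 231.42867465351108, 'extrinsics': array([[ 0.01294855, -0.99990996,  0.0035211 ,  0.0096278 ],
       [-0.99027404, -0.01331145, -0.13849234,  0.54095228],
       [ 0.13852674, -0.00169358, -0.99035725,  0.9531583 ],
       [ 0.        ,  0.        ,  0.        ,  1.        ]])} 0.9960872395833333
```

View pics/scene0.png

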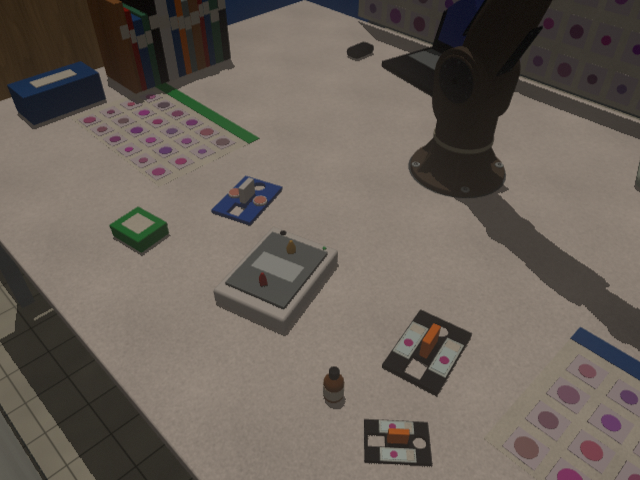

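View pics/top0.png

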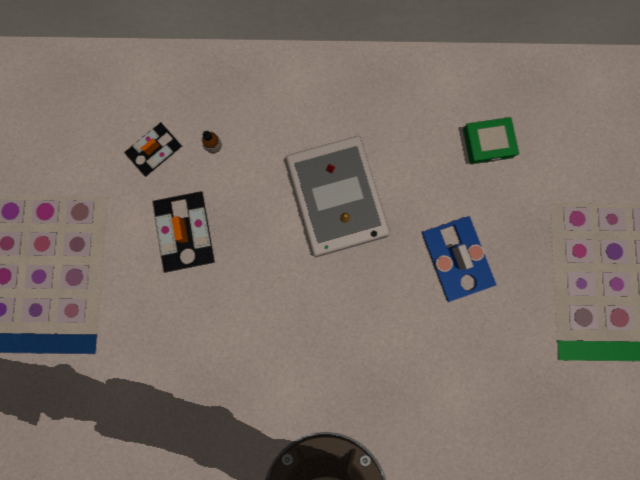

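```bash
cat > h.py <<'E'
import numpy as np,cv2
from cell import imaging
def cal(n):
    c=imaging.get_calibration(n); f=240/np.tan(np.radians(c['vfov']/2)); return f,c['cx'],c['cy'],np.array(c['extrinsics'])
def ray(n,u,v,z):
    f,cx,cy,E=cal(n); R=E[:3,:3];t=E[:3,3]; o=-R.T@t
    uv=np.atleast_2d(np.c_[u,v]); d=np.c_[(uv[:,0]-cx)/f,(uv[:,1]-cy)/f,np.ones(len(uv))]@R
    return o+d*((z-o[2])/d[:,2])[:,None]
def cloud(n,d):
    f,cx,cy,E=cal(n); v,u=np.mgrid[:480,:640]
    P=np.stack([(u-cx)/f*d,(v-cy)/f*d,d],-1); return (P-E[:3,3])@E[:3,:3]
def proj(n,p):
    f,cx,cy,E=cal(n); q=E[:3,:3]@np.array(p)+E[:3,3]; return f*q[0]/q[2]+cx,f*q[1]/q[2]+cy
E
python3 - <<'E'
from h import *
for n in("top","scene"):
    a=np.load(n+"0.npz");im,d=a['im'],a['d'];P=cloud(n,d);hsv=cv2.cvtColor(im,cv2.COLOR_BGR2HSV)
    def blobs(name,m,amin):
        k,l,s,c=cv2.connectedComponentsWithStats(m.astype(np.uint8))
        for i in range(1,k):
            if s[i,4]<amin: continue
            q=P[l==i]; cnt=cv2.findContours((l==i).astype(np.uint8),0,2)[0][0]
            zt=np.percentile(q[:,2],95); top=(l==i)&(P[...,2]>zt-.006); w=P[top]
            print(n,name,np.round(c[i]),s[i,4],"zrange",np.round(np.percentile(q[:,2],[5,50,95]),3),"topmean",np.round(w.mean(0),4),w.__len__())
            if len(w)>20:
                C=w[:,:2]-w[:,:2].mean(0);e=np.linalg.svd(C,full_matrices=False)[2][0];print("   ang",round(np.degrees(np.arctan2(e[1],e[0])),1),"ext",np.ptp(C@e).round(4))
    H,S,V=cv2.split(hsv)
    blobs("orange",(H>4)&(H<20)&(S>190)&(V>90),25)
    blobs("red",((H<4)|(H>174))&(S>150)&(V>60)&(P[...,2]>.04),8)
    blobs("brass",(H>14)&(H<28)&(S>130)&(V>60)&(P[...,2]>.04),8)
    m=(V<60)&(P[...,2]>.004)&(P[...,2]<.02); blobs("black",m,300)
    m=(H>100)&(H<125)&(S>150)&(P[...,2]>.004)&(P[...,2]<.02); blobs("blue",m,300)
    m=(S<60)&(V>60)&(V<130)&(P[...,2]>.038)&(P[...,2]<.052);blobs("deck",m,800)
a=np.load("top0.npz");cv2.imwrite("pics/c1.png",cv2.resize(a['im'][120:280,110:400],None,fx=2.7,fy=2.7,interpolation=cv2.INTER_CUBIC))
E
```

```text
top orange [148. 144.] 66 zrange [0.031 0.036 0.038] topmean [0.7266 0.3928 0.0359] 59
   ang 132.2 ext 0.0305
top orange [177. 228.] 171 zrange [0.049 0.054 0.057] topmean [0.5411 0.3128 0.0603] 156
   ang -122.9 ext 0.3457
top red [331. 168.] 32 zrange [0.051 0.063 0.073] topmean [ 0.6735 -0.0028  0.0714] 11
top brass [345. 217.] 56 zrange [0.056 0.065 0.074] topmean [ 0.5578 -0.0296  0.1349] 15
top black [142. 158.] 304 zrange [0.004 0.006 0.009] topmean [0.7046 0.416  0.0064] 304
   ang 60.5 ext 0.0728
top black [178. 203.] 598 zrange [0.006 0.009 0.012] topmean [0.6038 0.3286 0.0096] 555
   ang 102.1 ext 0.1083
top black [187. 253.] 949 zrange [0.006 0.009 0.012] topmean [0.4939 0.3037 0.0094] 911
   ang -59.8 ext 0.1117
top black [311. 458.] 1565 zrange [0.009 0.013 0.018] topmean [0.0786 0.0283 0.0145] 1105
   ang -84.3 ext 0.2294
top blue [458. 260.] 2221 zrange [0.007 0.01  0.013] topmean [ 0.4877 -0.2826  0.0103] 2114
   ang -161.1 ext 0.158
top deck [337. 194.] 4939 zrange [0.042 0.045 0.048] topmean [ 0.6214 -0.0178  0.0449] 4686
   ang -163.1 ext 0.1807
scene orange [431
[... 404 characters left out ...]
.3697
scene black [146.  85.] 348 zrange [0.005 0.01  0.019] topmean [ 0.353  -1.0208  0.0167] 108
   ang 123.4 ext 0.2224
scene black [ 63. 110.] 424 zrange [0.005 0.012 0.019] topmean [ 0.6175 -1.0279  0.0162] 190
   ang -6.2 ext 0.248
scene black [464. 183.] 1199 zrange [0.005 0.015 0.019] topmean [0.0463 0.0592 0.016 ] 889
   ang -36.7 ext 0.2422
scene black [427. 354.] 1888 zrange [0.007 0.012 0.015] topmean [0.5517 0.3209 0.0122] 1711
   ang 11.2 ext 0.1613
scene black [398. 443.] 1204 zrange [0.006 0.009 0.011] topmean [0.7306 0.3967 0.0087] 1159
   ang 132.0 ext 0.1069
scene deck [277. 269.] 4040 zrange [0.044 0.048 0.05 ] topmean [ 0.6282 -0.0157  0.0478] 3814
   ang 16.0 ext 0.1972
```

View pics/c1.png

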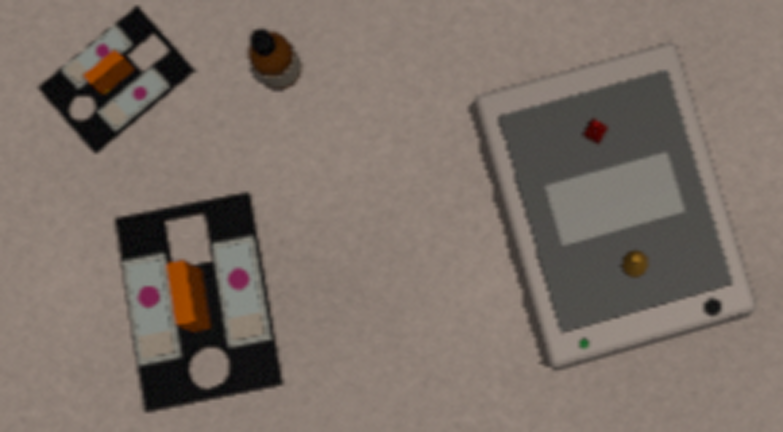

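```bash
cat > m.py <<'E'
from h import *
def pins(n,im):
    H,S,V=cv2.split(cv2.cvtColor(im,cv2.COLOR_BGR2HSV)); out={}
    for nm,p,m in (("red",(.665,-.005,.06),((H<6)|(H>172))&(S>110)),("brass",(.56,-.03,.06),(H>10)&(H<30)&(S>90))):
        u,v=proj(n,p); w=np.zeros((480,640),bool); w[int(v)-20:int(v)+20,int(u)-20:int(u)+20]=1
        k,l,s,c=cv2.connectedComponentsWithStats((m&w).astype(np.uint8)); i=1+s[1:,4].argmax(); out[nm]=(c[i],s[i])
    return out
def tri(a,b):
    A=[];B=[]
    for n,(u,v) in (("top",a),("scene",b)):
        p0=ray(n,u,v,0.)[0];p1=ray(n,u,v,.3)[0];d=(p1-p0)/np.linalg.norm(p1-p0);M=np.eye(3)-np.outer(d,d);A.append(M);B.append(M@p0)
    return np.linalg.solve(sum(A),sum(B))
def rect(n,m,z):
    v,u=np.nonzero(m); hull=cv2.convexHull(np.c_[u,v].astype(np.float32))[:,0]
    W=ray(n,hull[:,0],hull[:,1],z)[:,:2]
    return cv2.minAreaRect((W*1000).astype(np.float32))
E
python3 - <<'E'
from m import *
I={n:np.load(n+"0.npz") for n in("top","scene")}
pp={n:pins(n,I[n]['im']) for n in I}
for k in("red","brass"):
    print(k,{n:(pp[n][k][0].round(1),pp[n][k][1]) for n in pp}, tri(pp['top'][k][0],pp['scene'][k][0]).round(4))
    for n in pp: print(n,[ray(n,*pp[n][k][0],z)[0].round(4)[:2] for z in(.055,.060,.065)])
for n in I:
    im=I[n]['im'];d=I[n]['d'];P=cloud(n,d);H,S,V=cv2.split(cv2.cvtColor(im,cv2.COLOR_BGR2HSV))
    near=(np.hypot(P[...,0]-.55,P[...,1]-.317)<.115)&(P[...,2]<.03)
    print(n,"plate",rect(n,near&(V<60),.010))
    m=(H>4)&(H<20)&(S>150)&(V>70)&(np.hypot(P[...,0]-.55,P[...,1]-.317)<.06)&(P[...,2]>.049)
    c=np.argwhere(m).mean(0); print("grip top",c,ray(n,c[1],c[0],.055)[0].round(4),rect(n,m,.055))
    m=(P[...,2]>.036)&(P[...,2]<.054)&(np.hypot(P[...,0]-.62,P[...,1]+.017)<.16); print("scanner",rect(n,m,.045))
    m=(V<150)&m&(S<70)
    m=(np.abs(P[...,2]-.046)<.006)&(np.hypot(P[...,0]-.55,P[...,1]-.317)<.08)
    m=(H>100)&(H<125)&(S>130)&(P[...,2]<.02)&(np.hypot(P[...,0]-.49,P[...,1]+.28)<.12);print("dish",rect(n,m,.01))
    for y0,x0 in ((0,0),):
        u,v=[int(t) for t in proj(n,(.615,-.017,.05))]
        print("deck V",im[v-3:v+3,u-3:u+3].mean((0,1)))
E
```

```text
red {'top': (array([330.1, 168. ]), array([326, 164,   9,   9,  50], dtype=int32)), 'scene': (array([262.4, 279.3]), array([259, 273,   8,  13,  73], dtype=int32))} [ 0.6749 -0.0038  0.0556]
top [array([ 0.6742, -0.003 ]), array([ 0.6728, -0.0029]), array([ 0.6714, -0.0028])]
scene [array([ 0.6752, -0.0054]), array([ 0.6781, -0.0014]), array([0.681 , 0.0025])]
brass {'top': (array([344.8, 217.3]), array([340, 213,  10,  10,  75], dtype=int32)), 'scene': (array([290.6, 247.2]), array([287, 240,   9,  14,  93], dtype=int32))} [ 0.5694 -0.0355  0.0552]
top [array([ 0.5688, -0.0348]), array([ 0.5679, -0.0345]), array([ 0.5671, -0.0343])]
scene [array([ 0.5697, -0.0365]), array([ 0.5733, -0.0323]), array([ 0.5769, -0.0282])]
top plate ((541.8317260742188, 314.3445739746094), (159.24620056152344, 109.84774017333984), 12.151796340942383)
grip top [228.09302326 176.62209302] [0.5413 0.3145 0.055 ] ((541.4544067382812, 314.3829040527344), (49.76200866699219, 15.290392875671387), 11.900740623474121)
scanner ((619.621826171875, -17.77783203125), (225.6969451904297, 166.6123504638672), 16.709827423095703)
dish ((491.02349853515625, -282.89703369140625), (157.90841674804688, 109.76052856445312), 19.726137161254883)
deck V [119.58333333 125.97222222 129.38888889]
scene plate ((545.8148193359375, 316.9879455566406), (165.71725463867188, 111.41582489013672), 12.109415054321289)
grip top [333.92  430.965] [0.5445 0.3161 0.055 ] ((543.7242431640625, 315.9019470214844), (53.440162658691406, 16.31565284729004), 12.608134269714355)
scanner ((629.0220336914062, -11.850662231445312), (230.77798461914062, 169.75550842285156), 16.916528701782227)
dish ((491.175537109375, -286.0167236328125), (154.5083465576172, 106.72016143798828), 19.280460357666016)
deck V [114.80555556 121.30555556 123.47222222]
```

```bash
cat > g.py <<'E'
import sys
from h import *
from cell import readout
from scipy.spatial.transform import Rotation as Ro
# usage: g.py x y z yaw_of_tool_y_deg
x,y,z,a=map(float,sys.argv[1:5])
s=readout.observe(); R=Ro.from_rotvec(s['ee_rot']); p=s['position']
a=np.radians(a); Y=np.array([np.cos(a),np.sin(a),0]);Z=np.array([0,0,-1.]);T=Ro.from_matrix(np.c_[np.cross(Y,Z),Y,Z])
dp=R.inv().apply(np.array([x,y,z])-p); dr=(R.inv()*T).as_rotvec()
print("t",s['clock'],"p",p.round(4),"yawY",np.degrees(np.arctan2(*R.as_matrix()[[1,0],1])).round(2),"w",s['width'],"F",s['force'].round(2),"q",s['joints'].round(2))
print("delta_pos",(dp/.25).round(4),"dr",(dr/2).round(4))
E
python3 g.py .5425 .315 .12 102.1
```

```text
t 0.1 p [0.1545 0.6051 0.1925] yawY 75.68 w 1.0008205493003235 F [ 0.04 -0.55  0.  ] q [-1.42  0.44  0.03  1.57 -0.01  1.13 -0.08]
delta_pos [-1.7908 -0.7402  0.2914] dr [-7.000e-04 -1.000e-04 -2.305e-01]
```

{"op": "send_rows", "data": {
  "claw": [-1,-1,-1,-1,-1],
  "delta_pos": [
    [-0.18,-0.07,0.0],
    [-0.36,-0.15,0.0],
    [-0.54,-0.22,0.02],
    [-0.72,-0.3,0.04],
    [-0.9,-0.37,0.05]
  ],
  "dr": [
    [0,0,-0.03],
    [0,0,-0.06],
    [0,0,-0.09],
    [0,0,-0.11],
    [0,0,-0.13]
  ],
  "force": 30
}}

```text
clock: 0.6
position: [0.3507, 0.4583, 0.1801]
ee_rot: [0.019, -3.141, 0.002]
force: [0.0, 0.8, -0.5]
width: 0.998
```

```bash
python3 g.py .5425 .315 .12 102.1
```

```text
t 0.6 p [0.3507 0.4583 0.1801] yawY 90.68 w 0.9976698335151312 F [ 0.    0.82 -0.54] q [-1.03  0.37  0.03  1.71 -0.01  1.06  0.58]
delta_pos [-0.7604 -0.5822  0.2405] dr [-0.0005 -0.0003 -0.0997]
```

{"op": "send_rows", "data": {
  "claw": [-1,-1,-1,-1,-1],
  "delta_pos": [
    [-0.18,-0.14,0.05],
    [-0.36,-0.28,0.1],
    [-0.53,-0.41,0.16],
    [-0.68,-0.52,0.21],
    [-0.76,-0.58,0.24]
  ],
  "dr": [
    [0,0,-0.03],
    [0,0,-0.05],
    [0,0,-0.08],
    [0,0,-0.1],
    [0,0,-0.1]
  ]
}}

```text
clock: 1.1
position: [0.5427, 0.3153, 0.12]
ee_rot: [0.331, -3.124, 0.001]
force: [0.1, 1.2, 1.5]
width: 1.001
```

```bash
python3 g.py .5425 .315 .019 102.1
```

```text
t 1.1 p [0.5427 0.3153 0.12  ] yawY 102.08 w 1.0008123768163963 F [0.1  1.19 1.52] q [-0.64  0.5   0.04  1.66 -0.03  0.98  1.19]
delta_pos [ 0.0009 -0.0008  0.4039] dr [-0.0002 -0.0001 -0.0001]
```

{"op": "send_rows", "data": {
  "claw": [-1,-1,-1,-1,-1],
  "delta_pos": [
    [0,0,0.1],
    [0,0,0.2],
    [0,0,0.3],
    [0,0,0.37],
    [0,0,0.4]
  ],
  "dr": [
    [0,0,0],
    [0,0,0],
    [0,0,0],
    [0,0,0],
    [0,0,0]
  ]
}}

```text
clock: 1.6
position: [0.5399, 0.3164, 0.0185]
ee_rot: [0.329, -3.121, 0.003]
force: [-0.5, -0.4, 0.2]
width: 0.995
```

```bash
python3 g.py .5425 .315 .019 102.1; python3 -c "
from h import *
for n in('top','scene'):
    im,d=imaging.get_image(n);u,v=map(int,proj(n,(.54,.315,.05)));cv2.imwrite('pics/d_'+n+'.png',cv2.resize(im[v-70:v+70,u-70:u+70],None,fx=4,fy=4))"
```

```text
t 1.6 p [0.5399 0.3164 0.0185] yawY 102.04 w 0.9948940871843232 F [-0.48 -0.44  0.23] q [-0.64  0.62  0.03  1.74 -0.03  0.78  1.19]
delta_pos [-0.0092 -0.0075 -0.002 ] dr [-0.0007 -0.0016 -0.0005]
```

View pics/d_scene.png

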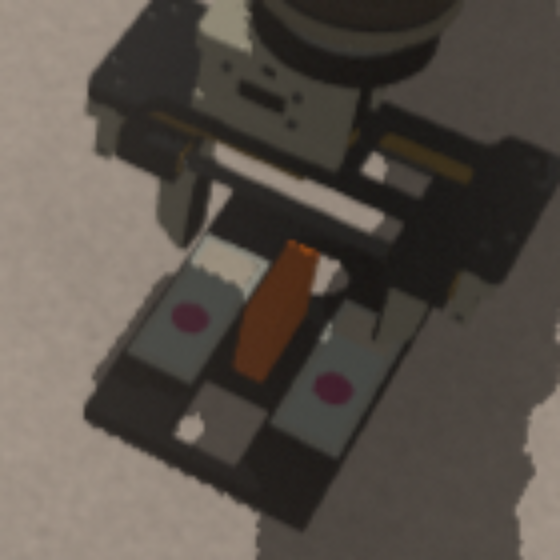

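```bash
python3 g.py .5425 .315 .019 102.1; python3 -c "
from h import *
n='scene';u,v=map(int,proj(n,(.54,.315,.05)))
for p in [(.5425,.315,.055),(.54,.3164,.0185),(.54+.046*-.209,.3164+.046*.978,.0185),(.54-.046*-.209,.3164-.046*.978,.0185)]:
  q=proj(n,p);print((q[0]-u+70)*4,(q[1]-v+70)*4)"
```

```text
t 1.7 p [0.5404 0.3168 0.0196] yawY 102.04 w 0.9939302801848285 F [0.51 0.12 0.67] q [-0.64  0.62  0.03  1.74 -0.03  0.78  1.19]
delta_pos [-0.0069 -0.0088  0.0026] dr [-0.0004 -0.001  -0.0005]
280.5892782965898 279.9804981392847
275.14165222824613 328.0744565004766
366.75842264479184 372.6860922482681
186.79574425335227 285.05552614018893
```

View pics/d_top.png

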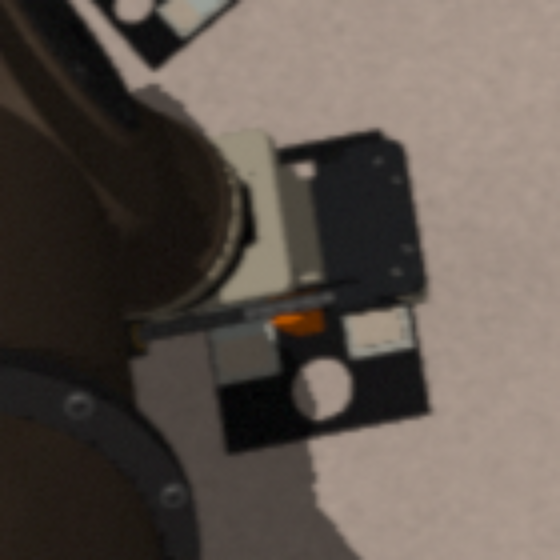

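```bash
python3 - <<'E'
from h import *
n='scene';im,d=imaging.get_image(n);P=cloud(n,d);u,v=map(int,proj(n,(.54,.315,.05)))
for cx,cy in [(175,210),(180,230),(183,240),(185,255),(400,310),(385,325),(378,335),(370,350),(275,280),(300,250),(250,370)]:
    print(cx,cy,P[v-70+cy//4,u-70+cx//4].round(3))
E
```

```text
175 210 [0.564 0.265 0.081]
180 230 [0.56  0.269 0.067]
183 240 [0.561 0.27  0.06 ]
185 255 [ 0.521  0.249 -0.001]
400 310 [0.54  0.372 0.084]
385 325 [0.538 0.366 0.066]
378 335 [0.541 0.365 0.062]
370 350 [0.514 0.351 0.012]
275 280 [0.546 0.313 0.056]
300 250 [0.523 0.311 0.058]
250 370 [0.566 0.321 0.017]
```

{"op": "send_rows", "data": {
  "claw": [-0.2,0.1,0.3,0.3,0.3],
  "delta_pos": [
    [-0.007,-0.007,0],
    [-0.007,-0.007,0],
    [-0.007,-0.007,0],
    [-0.007,-0.007,0],
    [-0.007,-0.007,0]
  ],
  "dr": [
    [0,0,0],
    [0,0,0],
    [0,0,0],
    [0,0,0],
    [0,0,0]
  ]
}}

```text
clock: 2.25
position: [0.5432, 0.316, 0.021]
ee_rot: [-0.33, 3.124, 0.0]
force: [0.4, -0.8, 0.2]
width: 0.615
```

```bash
python3 g.py .5425 .315 .019 102.1; python3 -c "
from h import *
for n in('scene',):
    im,d=imaging.get_image(n);u,v=map(int,proj(n,(.54,.315,.05)));cv2.imwrite('pics/e_'+n+'.png',cv2.resize(im[v-70:v+70,u-70:u+70],None,fx=4,fy=4))"
```

```text
t 2.25 p [0.5432 0.316  0.021 ] yawY 102.04 w 0.6151021388929477 F [ 0.4  -0.79  0.19] q [-0.63  0.62  0.03  1.74 -0.03  0.79  1.19]
delta_pos [ 0.0037 -0.0034  0.0079] dr [ 0.0001  0.0001 -0.0005]
```

View pics/e_scene.png

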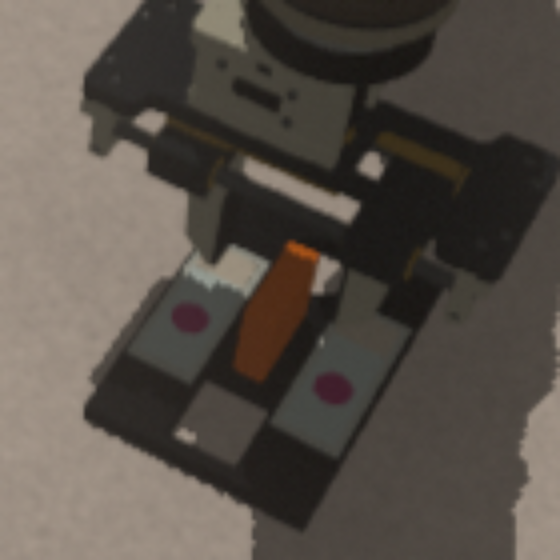

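```bash
python3 - <<'E'
from h import *
n='scene';im,d=imaging.get_image(n);P=cloud(n,d)
ex=np.array([np.cos(.2112),np.sin(.2112)]);ey=np.array([-ex[1],ex[0]])
C=(P[...,:2]-[.5432,.316]);X=C@ex;Y=C@ey;Z=P[...,2]
for s in(-1,1):
    m=(s*Y>.015)&(s*Y<.06)&(abs(X)<.03)&(Z>.016)&(Z<.09)
    print(s,m.sum())
    for z in np.arange(.015,.09,.005):
        k=m&(Z>=z)&(Z<z+.005)
        if k.any(): print(round(z,3),k.sum(),"X",X[k].min().round(3),X[k].max().round(3),"Y",Y[k].min().round(3),Y[k].max().round(3))
k=(abs(Y)<.012)&(abs(X)<.04)&(Z>.02)&(Z<.07);print("grip X",X[k].min(),X[k].max(),Y[k].min(),Y[k].max(),Z[k].max())
E
```

```text
-1 193
0.015 59 X -0.029 0.03 Y -0.052 -0.019
0.055 7 X -0.009 0.011 Y -0.032 -0.027
0.06 15 X -0.007 0.012 Y -0.04 -0.027
0.065 21 X -0.007 0.012 Y -0.043 -0.027
0.07 22 X -0.008 0.011 Y -0.043 -0.027
0.075 20 X -0.008 0.011 Y -0.044 -0.028
0.08 22 X -0.01 0.011 Y -0.044 -0.027
0.085 27 X -0.005 0.011 Y -0.045 -0.027
1 174
0.015 67 X -0.03 0.029 Y 0.023 0.051
0.055 4 X 0.008 0.01 Y 0.026 0.032
0.06 9 X 0.007 0.013 Y 0.025 0.033
0.065 18 X -0.01 0.011 Y 0.025 0.041
0.07 17 X 0.002 0.012 Y 0.025 0.042
0.075 21 X -0.003 0.012 Y 0.025 0.042
0.08 21 X 0.003 0.012 Y 0.026 0.042
0.085 17 X 0.002 0.011 Y 0.025 0.043
grip X -0.02538929349901268 0.02719354072451765 -0.008708837075863177 0.008213810857572931 0.06131016019375453
```

```bash
python3 - <<'E'
from h import *
n='scene';im,d=imaging.get_image(n);P=cloud(n,d)
ex=np.array([np.cos(.2112),np.sin(.2112)]);ey=np.array([-ex[1],ex[0]])
C=(P[...,:2]-[.5432,.316]);X=C@ex;Y=C@ey;Z=P[...,2]
for z in np.arange(.05,.2,.005):
    k=(abs(X)<.12)&(abs(Y)<.13)&(Z>=z)&(Z<z+.005)
    if k.any(): print(round(z,3),k.sum(),"X",np.percentile(X[k],[0,10,50,90,100]).round(3),"Y",np.percentile(Y[k],[0,10,50,90,100]).round(3))
cv2.imwrite('pics/f.png',cv2.resize(im[230:400,350:520],None,fx=4,fy=4)*1)
E
```

```text
0.05 33 X [-0.025 -0.014  0.009  0.025  0.025] Y [-0.009 -0.006  0.003  0.007  0.008]
0.055 184 X [-0.025 -0.018  0.002  0.021  0.026] Y [-0.029 -0.007 -0.     0.006  0.027]
0.06 34 X [-0.022 -0.012  0.009  0.011  0.025] Y [-0.036 -0.032 -0.003  0.03   0.033]
0.065 36 X [-0.01   0.005  0.009  0.011  0.011] Y [-0.04  -0.034 -0.025  0.034  0.039]
0.07 42 X [-0.01  -0.003  0.009  0.011  0.012] Y [-0.04  -0.037 -0.025  0.038  0.04 ]
0.075 36 X [-0.006 -0.     0.009  0.011  0.012] Y [-0.041 -0.039 -0.025  0.038  0.04 ]
0.08 49 X [-0.01   0.002  0.01   0.011  0.013] Y [-0.042 -0.038 -0.026  0.037  0.04 ]
0.085 41 X [-0.009  0.004  0.009  0.011  0.012] Y [-0.044 -0.038 -0.026  0.039  0.041]
0.09 44 X [-0.007  0.007  0.01   0.012  0.013] Y [-0.044 -0.039  0.023  0.037  0.04 ]
0.095 27 X [-0.001  0.007  0.01   0.011  0.012] Y [-0.042 -0.039 -0.027  0.033  0.041]
0.1 17 X [-0.011 -0.002  0.008  0.011  0.012] Y [-0.034 -0.034 -0.028 -0.026 -0.025]
0.105 10 X [-0.012 -0.007  0.009  0.01   0.01 ] Y [-0.033 -0.032 -0.028 -0.028 -0.027]
0.11 4 X [-0.01  -0.009 -0.005  0.006  0.01 ] Y [-0.03  -0.029
[... 876 characters left out ...]
29  0.086  0.094]
0.165 843 X [-0.036 -0.024  0.01   0.027  0.039] Y [-0.095 -0.085  0.019  0.086  0.093]
0.17 132 X [-0.026 -0.003  0.022  0.025  0.026] Y [-0.051 -0.043 -0.011  0.013  0.016]
0.175 135 X [-0.02   0.014  0.02   0.024  0.026] Y [-0.051 -0.04  -0.018  0.012  0.016]
0.18 92 X [-0.014  0.015  0.02   0.022  0.024] Y [-0.051 -0.045 -0.016  0.012  0.016]
0.185 63 X [-0.005  0.018  0.021  0.022  0.024] Y [-0.05  -0.047 -0.005  0.012  0.015]
0.19 89 X [-0.001  0.018  0.021  0.023  0.024] Y [-0.051 -0.041 -0.016  0.011  0.015]
0.195 54 X [0.014 0.017 0.021 0.024 0.025] Y [-0.05  -0.043 -0.021  0.012  0.016]
0.2 9 X [0.018 0.019 0.021 0.023 0.023] Y [-0.03  -0.028 -0.025  0.015  0.015]
```

{"op": "send_rows", "data": {
  "claw": [0.3,0.3,0.3,0.3,0.3],
  "delta_pos": [
    [0,0,0.02],
    [0,0,0.04],
    [0,0,0.07],
    [0,0,0.1],
    [0,0,0.1]
  ],
  "dr": [
    [0,0,0],
    [0,0,0],
    [0,0,0],
    [0,0,0],
    [0,0,0]
  ]
}}

```text
clock: 2.9
position: [0.5423, 0.3153, -0.0059]
ee_rot: [0.329, -3.122, 0.002]
force: [0.2, 0.2, -1.2]
width: 0.347
```

```bash
cat > tip.py <<'E'
from h import *
from cell import readout
from scipy.spatial.transform import Rotation as Ro
import sys
n='scene';im,d=imaging.get_image(n);P=cloud(n,d);s=readout.observe();p=s['position']
M=Ro.from_rotvec(s['ee_rot']).as_matrix();ey=M[:2,1];ex=-M[:2,0]
C=P[...,:2]-p[:2];X=C@ex;Y=C@ey;Z=P[...,2]
print(p,s['width'],s['force'])
for q in(-1,1):
    for z in np.arange(p[2]-.01,p[2]+.06,.004):
        k=(q*Y>.012)&(q*Y<.06)&(abs(X)<.03)&(Z>=z)&(Z<z+.004)
        if k.any(): print(q,round(z,3),k.sum(),"X",X[k].min().round(3),X[k].max().round(3),"Y",Y[k].min().round(3),Y[k].max().round(3))
u,v=map(int,proj(n,p+[0,0,.03]));cv2.imwrite('pics/'+sys.argv[1]+'.png',cv2.resize(im[v-70:v+70,u-70:u+70],None,fx=4,fy=4))
E
python3 tip.py t1
```

```text
[ 0.54260406  0.31554553 -0.00523744] 0.35216867441737615 [-0.48461164 -0.37459575  0.14532343]
-1 -0.003 3 X -0.008 0.017 Y -0.06 -0.059
-1 0.001 17 X -0.024 0.029 Y -0.06 -0.014
-1 0.005 11 X -0.025 0.03 Y -0.06 -0.012
-1 0.009 136 X -0.029 0.03 Y -0.055 -0.012
-1 0.013 263 X -0.028 0.03 Y -0.055 -0.012
-1 0.017 19 X -0.023 0.025 Y -0.052 -0.024
-1 0.029 9 X -0.01 0.01 Y -0.023 -0.017
-1 0.033 8 X 0.001 0.01 Y -0.028 -0.017
-1 0.037 17 X -0.012 0.011 Y -0.029 -0.018
-1 0.041 12 X 0.007 0.01 Y -0.034 -0.017
-1 0.045 16 X -0.009 0.011 Y -0.034 -0.017
-1 0.049 16 X -0.008 0.012 Y -0.032 -0.018
-1 0.053 17 X -0.006 0.013 Y -0.034 -0.017
1 -0.003 13 X -0.025 0.03 Y 0.054 0.06
1 0.001 72 X -0.029 0.03 Y 0.013 0.06
1 0.005 17 X -0.029 0.03 Y 0.012 0.06
1 0.009 163 X -0.029 0.03 Y 0.012 0.055
1 0.013 367 X -0.03 0.03 Y 0.012 0.055
1 0.017 13 X -0.017 0.029 Y 0.032 0.054
1 0.029 5 X 0.006 0.011 Y 0.015 0.021
1 0.033 5 X 0.008 0.01 Y 0.017 0.025
1 0.037 5 X 0.006 0.011 Y 0.015 0.024
1 0.041 14 X 0.0 0.013 Y 0.017 0.031
1 0.045 16 X 0.008 0.012 Y 0.015 0.031
1 0.049 14 X -0.004 0.011 Y 0.015 0.032
1 0.053 15 X 0.004 0.012 Y 0.015 0.032
```

View pics/t1.png

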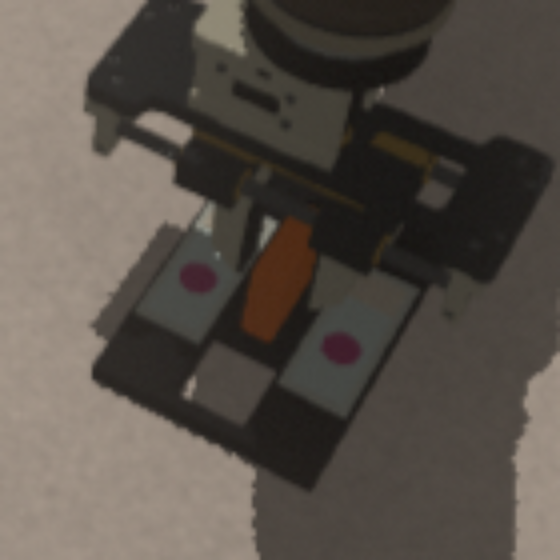

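{"op": "send_rows", "data": {
  "claw": [0.3,0.3,0.6,1,1],
  "delta_pos": [
    [0,0,0.015],
    [0,0,0.03],
    [0,0,0.03],
    [0,0,0.03],
    [0,0,0.03]
  ],
  "dr": [
    [0,0,0],
    [0,0,0],
    [0,0,0],
    [0,0,0],
    [0,0,0]
  ],
  "force": 35
}}

```text
clock: 3.45
position: [0.5433, 0.3161, -0.0116]
ee_rot: [-0.329, 3.124, 0.0]
force: [-0.1, 1.3, -0.2]
width: 0.175
```

{"op": "send_rows", "data": {
  "claw": [1,1,1,1,1],
  "delta_pos": [
    [0,0,0],
    [0,0,0],
    [0,0,0],
    [0,0,0],
    [0,0,0]
  ],
  "dr": [
    [0,0,0],
    [0,0,0],
    [0,0,0],
    [0,0,0],
    [0,0,0]
  ]
}}

```text
clock: 3.95
position: [0.5433, 0.3161, -0.0116]
ee_rot: [-0.33, 3.124, 0.0]
force: [-0.4, 1.8, 1.1]
width: 0.172
```

{"op": "send_rows", "data": {
  "claw": [1,1,1,1,1],
  "delta_pos": [
    [0,0,-0.05],
    [0,0,-0.15],
    [0,0,-0.27],
    [0,0,-0.39],
    [0,0,-0.48]
  ],
  "dr": [
    [0,0,0],
    [0,0,0],
    [0,0,0],
    [0,0,0],
    [0,0,0]
  ]
}}

```text
clock: 4.45
position: [0.5435, 0.3157, 0.1108]
ee_rot: [-0.329, 3.123, 0.001]
force: [0.3, -0.0, -3.6]
width: 0.175
```

```bash
python3 g.py .622 -.0195 .108 106.7; python3 tip.py t2|head -1
```

```text
t 4.45 p [0.5435 0.3157 0.1108] yawY 102.02 w 0.17496947558012324 F [ 0.29 -0.04 -3.58] q [-0.64  0.51  0.04  1.66 -0.03  0.96  1.19]
delta_pos [-0.0279 -1.3769  0.0108] dr [ 0.0001  0.0006 -0.0408]
[0.54517695 0.31678924 0.11430258] 0.1761568777270458 [ 1.66983315  0.45073074 -0.94815917]
```

View pics/t2.png

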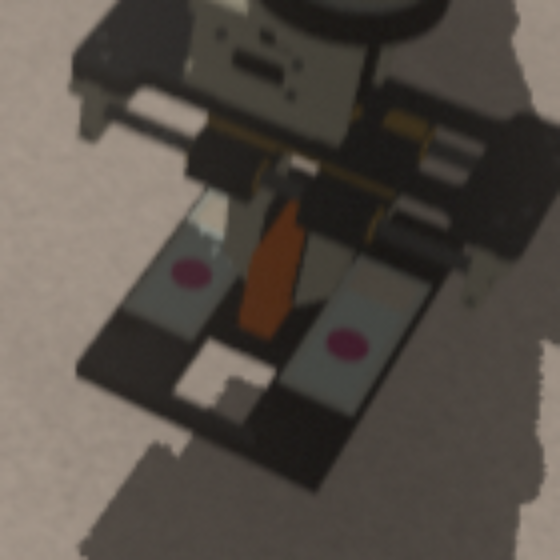

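{"op": "send_rows", "data": {
  "claw": [1,1,1,1,1],
  "delta_pos": [
    [0,-0.06,0],
    [0,-0.17,0],
    [0,-0.31,0],
    [0,-0.45,0],
    [0,-0.58,0]
  ],
  "dr": [
    [0,0,0],
    [0,0,-0.01],
    [0,0,-0.02],
    [0,0,-0.03],
    [0,0,-0.04]
  ]
}}

```text
clock: 5.0
position: [0.5726, 0.1706, 0.1069]
ee_rot: [0.453, -3.106, 0.002]
force: [1.2, -0.1, -2.3]
width: 0.17
```

```bash
python3 g.py .622 -.0195 .108 106.7
```

```text
t 5.0 p [0.5726 0.1706 0.1069] yawY 106.6 w 0.1699712136234995 F [ 1.18 -0.09 -2.34] q [-0.41  0.47  0.04  1.74 -0.02  0.93  1.5 ]
delta_pos [ 0.028  -0.785  -0.0032] dr [-0.0006 -0.0013 -0.0008]
```

{"op": "send_rows", "data": {
  "claw": [1,1,1,1,1],
  "delta_pos": [
    [0.01,-0.16,0],
    [0.01,-0.32,0],
    [0.02,-0.48,0],
    [0.02,-0.64,0],
    [0.03,-0.75,0]
  ],
  "dr": [
    [0,0,0],
    [0,0,0],
    [0,0,0],
    [0,0,0],
    [0,0,0]
  ]
}}

```text
clock: 5.5
position: [0.6191, -0.013, 0.107]
ee_rot: [0.448, -3.107, 0.003]
force: [-0.3, -0.5, -3.8]
width: 0.17
```

{"op": "send_rows", "data": {
  "claw": [1,1,1,1,1],
  "delta_pos": [
    [0,0,0],
    [0,0,0],
    [0,0,0],
    [0,0,0],
    [0,0,0]
  ],
  "dr": [
    [0,0,0],
    [0,0,0],
    [0,0,0],
    [0,0,0],
    [0,0,0]
  ]
}}

```text
clock: 6.0
position: [0.6196, -0.0066, 0.1081]
ee_rot: [0.457, -3.108, -0.001]
force: [0.2, 0.9, -3.4]
width: 0.176
```

```bash
python3 g.py .622 -.0195 .108 106.7; python3 - <<'E'
from h import *
for n in("top","scene"):
    im,d=imaging.get_image(n); np.savez(n+"1.npz",im=im,d=d); u,v=map(int,proj(n,(.62,-.02,.1)))
    cv2.imwrite(f"pics/p_{n}.png",cv2.resize(im[max(v-75,0):v+75,u-75:u+75],None,fx=4,fy=4,interpolation=cv2.INTER_CUBIC)); print(n,u-75,v-75)
E
```

```text
t 6.0 p [ 0.6196 -0.0066  0.1081] yawY 106.72 w 0.17563266279316092 F [ 0.21  0.88 -3.44] q [-0.12  0.5   0.06  1.69 -0.04  0.95  1.82]
delta_pos [ 0.0059 -0.0522  0.0004] dr [ 0.0002 -0.0001  0.0002]
top 263 113
scene 202 171
```

View pics/p_top.png

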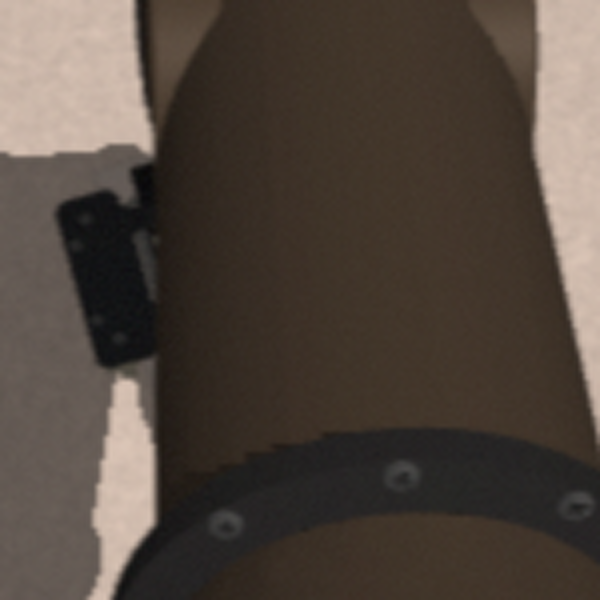

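View pics/p_scene.png

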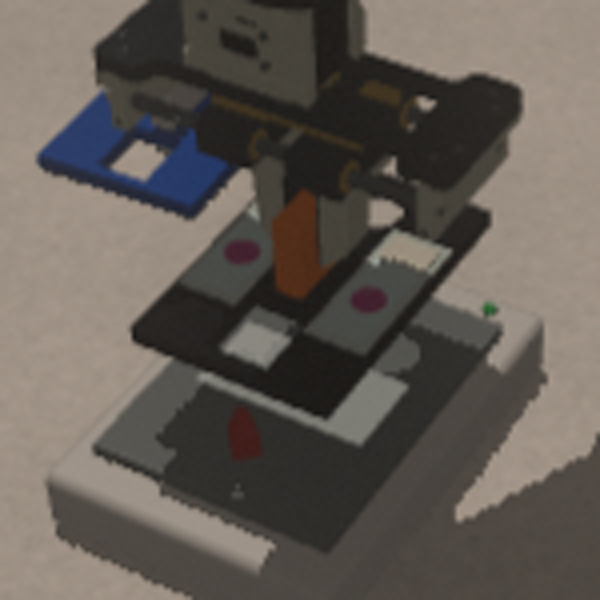

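```bash
cat > dots.py <<'E'
from m import *
def dots(im,d,n,z,cen,r=.11):
    H,S,V=cv2.split(cv2.cvtColor(im,cv2.COLOR_BGR2HSV)); P=cloud(n,d)
    m=(H>150)&(H<176)&(S>70)&(np.hypot(P[...,0]-cen[0],P[...,1]-cen[1])<r)&(abs(P[...,2]-z)<.02)
    k,l,s,c=cv2.connectedComponentsWithStats(m.astype(np.uint8)); o=[i for i in range(1,k) if s[i,4]>=8]
    o=sorted(o,key=lambda i:-s[i,4])[:2]
    pts=np.array([ray(n,*c[i],z)[0] for i in o]); pts=pts[np.argsort(-pts[:,1])]
    return pts,[(c[i].round(1),s[i,4],np.median(P[l==i][:,2]).round(4)) for i in o]
def rep(n,f,z,cen):
    a=np.load(f);pts,info=dots(a['im'],a['d'],n,z,cen); v=pts[0]-pts[1]
    yaw=np.arctan2(v[1],v[0]); print(f,info,"mid",pts[:,:2].mean(0).round(4),"yaw",np.degrees(yaw).round(2),"sep",np.linalg.norm(v).round(4)); return pts[:,:2].mean(0),yaw
E
python3 - <<'E'
from dots import *
rep("top","top0.npz",.0115,(.5425,.315)); 
m0,y0=rep("scene","scene0.npz",.0115,(.5425,.315))
for z in(.1285,.1312,.134):
    m1,y1=rep("scene","scene1.npz",z,(.6196,-.0066))
    dy=y1-y0;R=np.array([[np.cos(dy),-np.sin(dy)],[np.sin(dy),np.cos(dy)]])
    print(z,"dyaw",np.degrees(dy),"centre now",m1+R@(np.array([.5435,.3155])-m0))
E
```

```text
top0.npz [(array([164.6, 229.5]), np.int32(51), np.float64(0.0113)), (array([197.9, 222.8]), np.int32(48), np.float64(0.012))] mid [0.5519 0.318 ] yaw 102.36 sep 0.0732
scene0.npz [(array([443.8, 359.7]), np.int32(57), np.float64(0.0145)), (array([408., 342.]), np.int32(55), np.float64(0.0149))] mid [0.5513 0.3165] yaw 101.95 sep 0.0734
scene1.npz [(array([293.8, 245.5]), np.int32(44), np.float64(0.1347)), (array([262. , 233.5]), np.int32(40), np.float64(0.1349))] mid [ 0.6254 -0.0101] yaw 106.84 sep 0.0738
0.1285 dyaw 4.890803732222103 centre now [ 0.61774668 -0.01177432]
scene1.npz [(array([293.8, 245.5]), np.int32(44), np.float64(0.1347)), (array([262. , 233.5]), np.int32(40), np.float64(0.1349))] mid [ 0.6273 -0.0077] yaw 106.84 sep 0.0735
0.1312 dyaw 4.89080373222218 centre now [ 0.61967608 -0.00940015]
scene1.npz [(array([293.8, 245.5]), np.int32(44), np.float64(0.1347)), (array([262. , 233.5]), np.int32(40), np.float64(0.1349))] mid [ 0.6293 -0.0053] yaw 106.84 sep 0.0732
0.134 dyaw 4.890803732222244 centre now [ 0.62167695 -0.00693806]
```

{"op": "send_rows", "data": {
  "claw": [1,1,1,1,1],
  "delta_pos": [
    [0.002,-0.03,0],
    [0.002,-0.05,0.03],
    [0.002,-0.05,0.07],
    [0.002,-0.05,0.12],
    [0.002,-0.05,0.14]
  ],
  "dr": [
    [0,0,0],
    [0,0,0],
    [0,0,0],
    [0,0,0],
    [0,0,0]
  ]
}}

```text
clock: 6.6
position: [0.6216, -0.0197, 0.071]
ee_rot: [0.454, -3.106, -0.001]
force: [-1.1, -0.6, -3.2]
width: 0.17
```

{"op": "send_rows", "data": {
  "claw": [1,1,1,1,1],
  "delta_pos": [
    [0,0,0],
    [0,0,0],
    [0,0,0],
    [0,0,0],
    [0,0,0]
  ],
  "dr": [
    [0,0,0],
    [0,0,0],
    [0,0,0],
    [0,0,0],
    [0,0,0]
  ]
}}

```text
clock: 7.1
position: [0.6232, -0.0198, 0.0736]
ee_rot: [-0.454, 3.108, -0.0]
force: [0.8, -0.7, -3.0]
width: 0.172
```

```bash
python3 g.py .622 -.0195 .108 106.7; python3 - <<'E'
from dots import *
n="scene"
im,d=imaging.get_image(n); np.savez(n+"2.npz",im=im,d=d); u,v=map(int,proj(n,(.62,-.02,.08)))
cv2.imwrite(f"pics/q_{n}.png",cv2.resize(im[v-75:v+75,u-75:u+75],None,fx=4,fy=4,interpolation=cv2.INTER_CUBIC))
m0,y0=rep("scene","scene0.npz",.0115,(.5425,.315))
for z in(.096,.099):
    m1,y1=rep("scene","scene2.npz",z,(.622,-.02))
    dy=y1-y0;R=np.array([[np.cos(dy),-np.sin(dy)],[np.sin(dy),np.cos(dy)]])
    print(z,"dyaw",np.degrees(dy),"centre now",m1+R@(np.array([.5435,.3155])-m0))
E
```

```text
t 7.1 p [ 0.6232 -0.0198  0.0736] yawY 106.62 w 0.17165447924032579 F [ 0.79 -0.71 -2.99] q [-0.1   0.55  0.06  1.71 -0.04  0.88  1.84]
delta_pos [ 0.0044  0.0024 -0.1375] dr [-0.0001  0.0003 -0.0007]
scene0.npz [(array([443.8, 359.7]), np.int32(57), np.float64(0.0145)), (array([408., 342.]), np.int32(55), np.float64(0.0149))] mid [0.5513 0.3165] yaw 101.95 sep 0.0734
scene2.npz [(array([288.4, 256.3]), np.int32(40), np.float64(0.1004)), (array([257.6, 244.1]), np.int32(35), np.float64(0.1))] mid [ 0.6308 -0.0212] yaw 106.3 sep 0.074
0.096 dyaw 4.347278611315965 centre now [ 0.62308457 -0.02278391]
scene2.npz [(array([288.4, 256.3]), np.int32(40), np.float64(0.1004)), (array([257.6, 244.1]), np.int32(35), np.float64(0.1))] mid [ 0.6328 -0.0186] yaw 106.3 sep 0.0737
0.099 dyaw 4.347278611315825 centre now [ 0.62511506 -0.02021531]
```

View pics/q_scene.png

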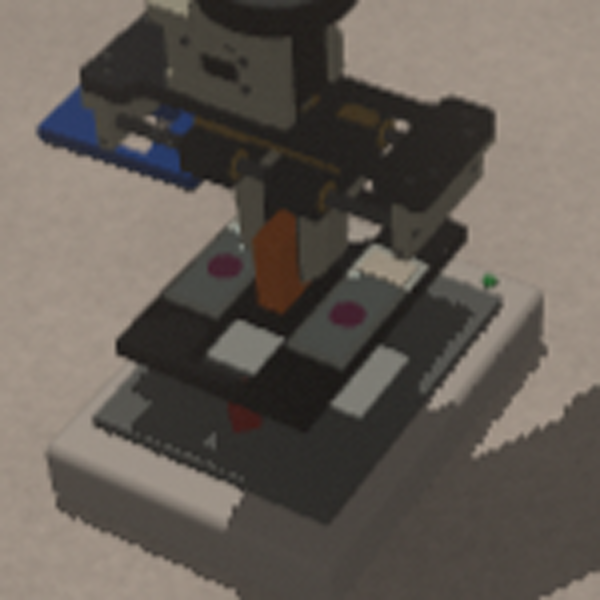

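{"op": "send_rows", "data": {
  "claw": [1,1,1,1,1],
  "delta_pos": [
    [0,0.004,0.02],
    [0,0.004,0.04],
    [0,0.004,0.06],
    [0,0.004,0.08],
    [0,0.004,0.08]
  ],
  "dr": [
    [0,0,0],
    [0,0,0],
    [0,0,0],
    [0,0,0],
    [0,0,0]
  ]
}}

```text
clock: 7.65
position: [0.622, -0.0189, 0.0521]
ee_rot: [0.454, -3.107, -0.0]
force: [-0.6, -0.6, -3.7]
width: 0.171
```

```bash
python3 g.py .622 -.0195 .0334 106.7; python3 - <<'E'
from dots import *
n="scene"
im,d=imaging.get_image(n); np.savez(n+"3.npz",im=im,d=d); u,v=map(int,proj(n,(.62,-.02,.08)))
cv2.imwrite(f"pics/r_{n}.png",cv2.resize(im[v-75:v+75,u-75:u+75],None,fx=4,fy=4,interpolation=cv2.INTER_CUBIC))
E
```

```text
t 7.65 p [ 0.622  -0.0189  0.0521] yawY 106.62 w 0.17108233207644877 F [-0.6  -0.6  -3.68] q [-0.1   0.57  0.06  1.73 -0.04  0.84  1.84]
delta_pos [ 0.0005 -0.0024  0.0749] dr [ 0.0002 -0.0008 -0.0007]
```

View pics/r_scene.png

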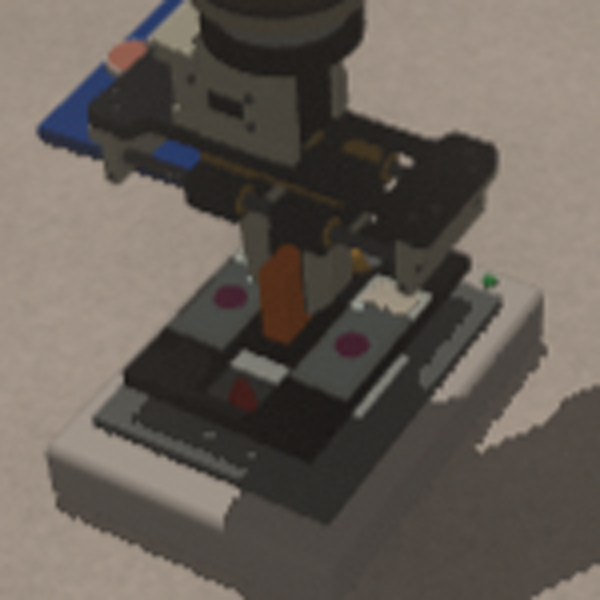

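{"op": "send_rows", "data": {
  "claw": [1,1,1,1,1],
  "delta_pos": [
    [0,0,0.015],
    [0,0,0.03],
    [0,0,0.045],
    [0,0,0.06],
    [0,0,0.064]
  ],
  "dr": [
    [0,0,0],
    [0,0,0],
    [0,0,0],
    [0,0,0],
    [0,0,0]
  ]
}}

```text
clock: 8.2
position: [0.6223, -0.0189, 0.0366]
ee_rot: [0.454, -3.108, -0.0]
force: [0.2, -0.3, -2.9]
width: 0.173
```

{"op": "send_rows", "data": {
  "claw": [1,1,1,1,1],
  "delta_pos": [
    [0,0,0.003],
    [0,0,0.005],
    [0,0,0.008],
    [0,0,0.01],
    [0,0,0.01]
  ],
  "dr": [
    [0,0,0],
    [0,0,0],
    [0,0,0],
    [0,0,0],
    [0,0,0]
  ]
}}

```text
clock: 8.7
position: [0.6227, -0.0189, 0.0348]
ee_rot: [-0.454, 3.109, 0.0]
force: [0.3, -0.7, -3.4]
width: 0.17
```

{"op": "send_rows", "data": {
  "claw": [1,1,1,1,1],
  "delta_pos": [
    [0,0,0.003],
    [0,0,0.006],
    [0,0,0.008],
    [0,0,0.01],
    [0,0,0.01]
  ],
  "dr": [
    [0,0,0],
    [0,0,0],
    [0,0,0],
    [0,0,0],
    [0,0,0]
  ]
}}

```text
clock: 9.2
position: [0.6228, -0.0188, 0.0333]
ee_rot: [-0.454, 3.108, 0.0]
force: [-3.5, 0.0, 9.1]
width: 0.174
```

```bash
python3 g.py .622 -.0195 .0334 106.7; python3 - <<'E'
from dots import *
n="scene"
im,d=imaging.get_image(n); np.savez(n+"4.npz",im=im,d=d); u,v=map(int,proj(n,(.62,-.02,.08)))
cv2.imwrite(f"pics/s_{n}.png",cv2.resize(im[v-75:v+75,u-75:u+75],None,fx=4,fy=4,interpolation=cv2.INTER_CUBIC))
rep("scene","scene4.npz",.0565,(.622,-.02))
E
```

```text
t 9.2 p [ 0.6228 -0.0188  0.0333] yawY 106.62 w 0.17380641365234484 F [-3.47  0.    9.09] q [-0.09  0.59  0.06  1.75 -0.04  0.8   1.84]
delta_pos [ 0.0038 -0.0016 -0.0003] dr [ 0.      0.0003 -0.0007]
scene4.npz [(array([289.6, 270.5]), np.int32(39), np.float64(0.0598)), (array([259.5, 258.5]), np.int32(34), np.float64(0.0591))] mid [ 0.6305 -0.0197] yaw 106.67 sep 0.0734
```

View pics/s_scene.png

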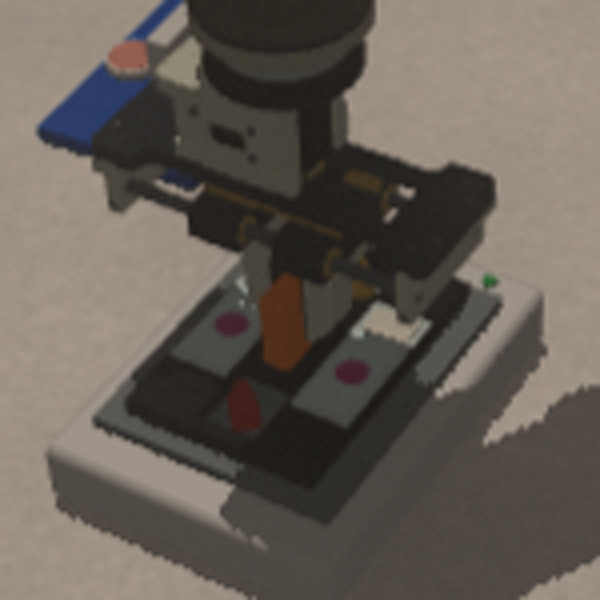

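{"op": "send_rows", "data": {
  "claw": [0.5,0.2,0,0,0],
  "delta_pos": [
    [0,0,0],
    [0,0,0],
    [0,0,0],
    [0,0,0],
    [0,0,0]
  ],
  "dr": [
    [0,0,0],
    [0,0,0],
    [0,0,0],
    [0,0,0],
    [0,0,0]
  ]
}}

```text
clock: 9.75
position: [0.6227, -0.0189, 0.0321]
ee_rot: [0.454, -3.109, -0.0]
force: [-0.1, 0.0, 0.1]
width: 0.491
```

{"op": "send_rows", "data": {
  "claw": [0,0,0,0,0],
  "delta_pos": [
    [0,0,-0.04],
    [0,0,-0.12],
    [0,0,-0.24],
    [0,0,-0.38],
    [0,0,-0.5]
  ],
  "dr": [
    [0,0,0],
    [0,0,0],
    [0,0,0],
    [0,0,0],
    [0,0,0]
  ]
}}

```text
clock: 10.25
position: [0.623, -0.0189, 0.1597]
ee_rot: [-0.454, 3.107, -0.0]
force: [1.0, -0.0, -0.6]
width: 0.499
```

{"op": "send_rows", "data": {
  "claw": [0,0,0,0,0],
  "delta_pos": [
    [0,0.18,0],
    [0,0.36,0],
    [0,0.54,0],
    [0,0.72,0],
    [0,0.9,0]
  ],
  "dr": [
    [0,0,0],
    [0,0,0],
    [0,0,0],
    [0,0,0],
    [0,0,0]
  ]
}}

```text
clock: 10.75
position: [0.5578, 0.1983, 0.1582]
ee_rot: [-0.454, 3.108, 0.0]
force: [0.4, -0.1, 0.3]
width: 0.5
```

{"op": "send_rows", "data": {
  "claw": [0,0,0,0,0],
  "delta_pos": [
    [0,0.1,0],
    [0,0.2,0],
    [0,0.3,0],
    [0,0.3,0],
    [0,0.3,0]
  ],
  "dr": [
    [0,0,0],
    [0,0,0],
    [0,0,0],
    [0,0,0],
    [0,0,0]
  ]
}}

```text
clock: 11.25
position: [0.5369, 0.2689, 0.1578]
ee_rot: [-0.456, 3.108, -0.0]
force: [0.2, -1.3, -0.0]
width: 0.501
```

```bash
python3 - <<'E'
from dots import *
for n in("top","scene"):
    im,d=imaging.get_image(n); np.savez(n+"5.npz",im=im,d=d); u,v=map(int,proj(n,(.62,-.02,.06)))
    cv2.imwrite(f"pics/z_{n}.png",cv2.resize(im[v-75:v+75,u-75:u+75],None,fx=4,fy=4,interpolation=cv2.INTER_CUBIC))
    rep(n,n+"5.npz",.0565,(.622,-.02))
    P=cloud(n,d);H,S,V=cv2.split(cv2.cvtColor(im,cv2.COLOR_BGR2HSV))
    m=(V<70)&(np.hypot(P[...,0]-.622,P[...,1]+.02)<.11)&(abs(P[...,2]-.056)<.006)
    A=P[m];c=np.linalg.lstsq(np.c_[A[:,:2]-[.622,-.02],np.ones(len(A))],A[:,2],rcond=None)[0];print(n,"plane tilt,z",c.round(4))
    m=(H>100)&(H<125)&(S>130)&(P[...,2]<.02)&(np.hypot(P[...,0]-.49,P[...,1]+.28)<.12);print("dish",rect(n,m,.01))
E
```

```text
top5.npz [(array([319.7, 192.3]), np.int32(52), np.float64(0.0568)), (array([353.3, 183.1]), np.int32(51), np.float64(0.0566))] mid [ 0.6315 -0.0169] yaw 106.47 sep 0.0734
top plane tilt,z [-0.0018  0.0006  0.0547]
dish ((491.15093994140625, -282.9186706542969), (157.76063537597656, 109.57036590576172), 19.603849411010742)
scene5.npz [(array([289.6, 270.6]), np.int32(40), np.float64(0.0599)), (array([259.6, 258.5]), np.int32(39), np.float64(0.0604))] mid [ 0.6305 -0.0195] yaw 106.6 sep 0.0733
scene plane tilt,z [-0.003  -0.0108  0.0569]
dish ((491.2069091796875, -285.5785827636719), (154.71939086914062, 104.6115951538086), 19.606664657592773)
```

View pics/z_top.png

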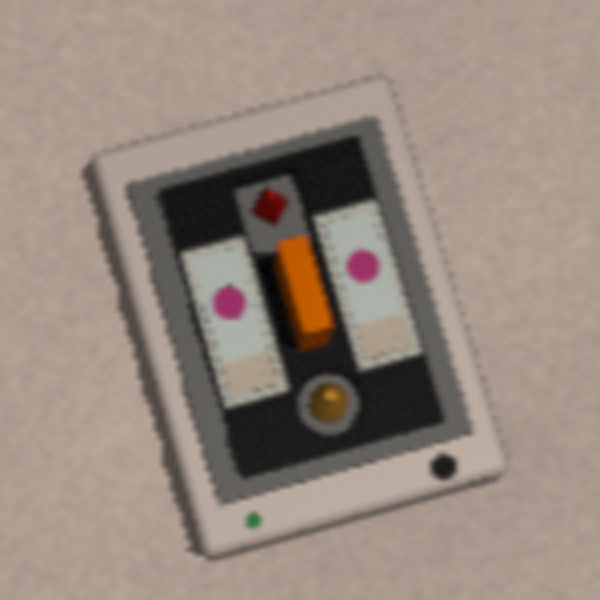

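View pics/z_scene.png

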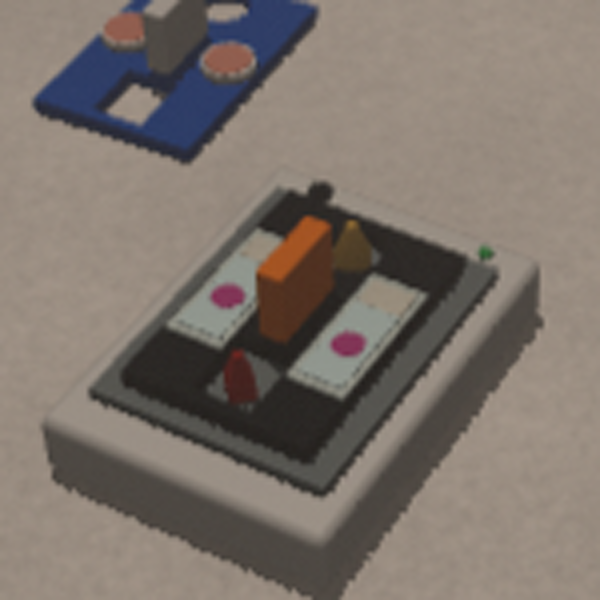

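The top crop shows the brass pin at (328,403) centred in the round hole and the red pin at (270,205) inside the slot. The plate's top is at 0.055 m, so it lies flat, and the dish carrier hasn't moved.

```bash
python3 -c "
from cell import arm
print(arm.sign_off())"
```

```text
the job is handed in; nothing more can be done
None
```

The larger black slide carrier is seated flat on the scanner deck with both pins through it. It has been released, and the job was handed in at about 11.4 s.

**What I did:** I gripped it by the orange grip, carried it over and lowered it slowly onto the pins. It met the deck with about 12 N. I opened the jaws there, lifted straight up and moved the arm aside.

**Last checks:**
- **Pins:** in the top view the brass pin is centred in the round hole and the red pin is inside the slot.
- **Flatness:** the plate's top is 55 mm up (45 mm deck plus 10 mm plate). The top view shows no tilt to speak of; the noisier scene view shows a slope of about 0.6°.
- **Dish carrier:** its measured position agrees with the start to within 0.5 mm.

**What disagreed:**
- **TCP height:** the reported height read about 34 mm lower than the fingertips seen in the depth images. My first descent therefore stopped with the tips level with the top of the grip. I spotted this before closing on it and set the grasp height from the depth images instead.
- **Cameras:** the two cameras differed by 1–3 mm sideways, well inside the 7 mm clearance around the pins.

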